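Level the meter bridge

ROBOT

A 7-joint arm with a two-finger parallel gripper is mounted at the origin on the work surface. World frame = base frame: x ahead of the robot, y to its left, z up, the work surface at z = 0. Lengths are in m, angles in rad, forces in N, time in s.
With the tool pointing down it reaches from about 0.4 to 0.9 m from the base axis. Payload 5.5 kg.
Tool frame: the origin (TCP) lies on the centre line of the jaws, within the pads' length; the fingertips stand 19 mm ahead of it and the grasp point (between the pads) is the TCP; z points along the fingers, y is the line along which they close (so a half turn about z gives the same grasp; the last joint's range is limited). The gripper opens to 92 mm and grips with 3 to 60 N. Pads are 19 mm wide; open, the fingers measure 130 mm over their backs; the gripper's body (75 mm by 190 mm) begins 47 mm behind the grasp point.
Start: joints at [-0.887, 0.501, -0.427, 1.55, 0.221, 1.138, -0.21], TCP at [0.265, 0.593, 0.246] pointing down, gripper open.
Joint ranges: [-2.88, 2.88], [-0.31, 2.03], [-1.54, 1.56], [0.2, 2.42], [-1.41, 4.55], [0.19, 2.02], [-2.57, 2.57]. Speed limits (rad/s): [2.57, 2.57, 3.14, 3.14, 3.14, 3.14, 3.14].

INTERFACE

Orientations are given as a unit quaternion [w, x, y, z].
In Python, from station import manip gives the robot as it stands.
- The arm moves only by the tool send_rows, never from a script. Its arguments are lists of equal length, an entry for each row: "rotation": the turn, a rotation vector about the world's x, y, z in rad, a list of three; "delta_pos": the shift along the world's x, y, z in cm, a list of three; "hand": the finger opening in cm, from 0 to 9.18. In form: {"rotation": [[ax, ay, az], ...], "delta_pos": [[tx, ty, tz], ...], "hand": [hand, ...]}. A call has 1 to 8 rows; each row is the pose to reach, as a shift and turn from the pose commanded when the call began; what a row does not reach only later rows make up. A row lasts 1/8 s, in which the tool goes at most 62.5 mm and 10.7 degrees, less where a joint would pass 70% of its speed; a pose out of reach is approached as far as the arm can. A call with a gripper value outside its range is refused whole. The fingers move at their own pace and stop on an object; the grip force is fixed at half the most. Time passes only in rows, so rows that repeat a pose let the fingers close. It gives the time, the measured TCP pose, the force, the opening and the grip force at its end, in the units of the state.
- manip.read_state(): the state, without advancing time (a new reading comes with each control period).
- manip.snapshot(name): name is "side" or "top" or "wrist"; returns the picture (480x640x3 uint8, red, green, blue); there is no depth.
- manip.calibration(name): a dict with "mtx" (3x3 intrinsics, pixels), "extrinsics" (4x4, takes a point from camera to world coordinates); the wrist camera has in their place "mount" (4x4, takes a point from camera to tool coordinates, whose origin is the TCP and whose axes are the flange's). Camera axes: x right, y down, z forward; pixel columns grow to the right and rows downward; lengths in m; the calibration is good to about 2 mm. A picture is of the moment at which its call begins: read the wrist's pose just before it. calibration takes no time and is no camera call.
- manip.hand_in(): hands the job in; it is judged then, once.
Trained networks look in the newest picture that a camera, given by its name, has taken for a name from the list of things; names that differ only in an ending like _2 or _b are one class to them, and where a whole thing is asked for, a point or a joint stands for the part that bears it (a point fixed in the world has none). Each returns a list of dicts, best first, with "confidence" (0 to 1); they miss things now and then, are a little off and sometimes report something else, mostly with a low value. They report only what shows in the picture. A call takes as long as a camera call. They do not tell look-alikes from the thing itself.
- manip.spot_in(camera, target): "at" ([x, y, z] in m, in world coordinates, good to about 4 mm: the middle of the surface that is visible of it).
- manip.place_of(camera, target): "at" ([x, y, z] in m, in world coordinates, good to about 4 mm: a listed point, or the origin of a listed thing).
The state is a dict: "t": time; "joints": joint angles; "joint_velocities": joint speeds; "effort": joint torques, N m; "eef_pos": TCP position; "ee_rot": TCP orientation; "force": force on the tool from outside, world axes, zero at the start; "torque": the same for the moment, N m; "width": opening from 0.0 (shut) to 1.0 (fully open); "grasp_force": force on a finger pad.
Only numpy, scipy, OpenCV 4.12 (cv2) and the standard library are available. Lean on these libraries where they do the work, as an engineer would, in place of code of your own. Each camera call takes 0.05 s, during which the arm holds its last target. There are 200 camera calls.

TASK

The meter bridge behind the mixing console has lost one of its two supports: from the three loose cradle pillars, take the one of the same height as the bolted pillar and stand it squarely inside the white corner marks, its tall lip on the same side as the bolted pillar's. Then lay the meter bridge in the two cradles so that it is level and centred along its length over both, meters facing the low-lip side. Set things down without dropping them, let go, and leave everything else where it is.

Things in the scene. Friction and masses are not known exactly. Their poses are not given: they have to be found in the camera images.
- mount: Fixed dark steel plate, 100 mm along its x, 240 mm along its y, 4 mm thick; origin at the centre of its underside, on the desk; z up. A cradle pillar is bolted on it, centred at y = +70 mm: 70 x 40 mm in plan, seat 84 mm above the desk (80 mm above the plate), 20 mm tall lip on its -x side (back), 8 mm low lip on its +x side (front), 58 mm clear between the lips. White corner marks at the other end show where the second pillar stands.
- mark (a point): Centre of the white corner marks on top of the plate, 4 mm above the desk, at y = -70 mm of the mount. The marks outline 82 x 52 mm, a few mm more than a pillar's foot. Axes parallel to the mount's.
- fixed_seat (a point): Centre of the bolted pillar's seat, at y = +70 mm and z = 84 mm of the mount.
- pillar_a: Loose cradle pillar, plain grey, dark foot, thin black pad on the seat; one of three look-alikes differing in height: its seat is 60 mm above its underside (origin at its centre). 70 mm along its x, 40 mm along its y (flat sides, pinch here). Tall lip (6 mm thick, rises 20 mm above the seat) at its -x edge, low lip (6 mm thick, rises 8 mm) at its +x edge, 58 mm clear between them. Stands upright; about 225 g. z up.
- pillar_b: Loose cradle pillar, plain grey, dark foot, thin black pad on the seat; one of three look-alikes differing in height: its seat is 80 mm above its underside (origin at its centre). 70 mm along its x, 40 mm along its y (flat sides, pinch here). Tall lip (6 mm thick, rises 20 mm above the seat) at its -x edge, low lip (6 mm thick, rises 8 mm) at its +x edge, 58 mm clear between them. Stands upright; about 300 g. z up.
- pillar_c: Loose cradle pillar, plain grey, dark foot, thin black pad on the seat; one of three look-alikes differing in height: its seat is 100 mm above its underside (origin at its centre). 70 mm along its x, 40 mm along its y (flat sides, pinch here). Tall lip (6 mm thick, rises 20 mm above the seat) at its -x edge, low lip (6 mm thick, rises 8 mm) at its +x edge, 58 mm clear between them. Stands upright; about 375 g. z up.
- pillar_b_back (a point): Middle of the tall (back) lip of pillar_b: x = -32 mm, z = 90 mm in its frame.
- bridge: Loose meter bridge: black box, 46 mm along its x, 200 mm along its y, 50 mm high, about 450 g, with two pale meter windows on its +x face (front); the top has small grey vents nearer the back. Lies on its underside; origin at the centre of the underside, z up.
- bridge_face (a point): Middle of the meter face: x = +23 mm, z = 25 mm of the bridge.
- mate: Bystander: dark round mate cup 80 mm high, 74 mm wide, with a metal straw up to 128 mm; origin under its centre.
- mug: Bystander: white mug 85 mm high, 76 mm wide; origin under its centre.
- mic: Bystander: microphone with a black round windscreen, lying, about 175 mm long along its x, 52 mm high; origin under the front part.
- marker: Bystander: grey marker pen 125 mm long, 17 mm thick, lying along its x; origin under its middle.
- mobile: Bystander: black mobile phone 150 x 72 x 9 mm lying flat; origin under its centre.
Not all that is in view belongs to the job. Leave any orange or turquoise look-alike of the pillar_b alone. Leave any blue look-alike of the bridge alone.

How it is judged:
By the outcome, as a careful person would: the job done as asked, in the order asked, and still so for the second after the job is handed in, with the robot touching nothing.
It also fails if it takes over 67 s, if anything falls off the work surface, if the arm or the gripper's body presses on something with over 40 N, if the wrist force passes 120 N, or if a joint passes its speed limit or range.

## Working session

There is one attempt and no reset: what is moved stays moved. The work goes in short steps, Python scripts to look and compute and a tool call to move; the robot and the scene stay as the last step left them, time stands still between calls to the robot, and variables do not carry over. Pictures are saved under pics/ and viewed, at most 10 in all, crops included, and the job is handed in when it is done.

Besides the shell and the picture viewer there is one more tool, called after "Call:" as a command line: name --argument value ..., lists and objects as JSON in quotes. send_rows: Moves the arm, as the interface text tells. Its arguments: {"type":"object","properties":{"rotation":{"type":"array","items":{"type":"array","items":{"type":"number"}}},"delta_pos":{"type":"array","items":{"type":"array","items":{"type":"number"}}},"hand":{"type":"array","items":{"type":"number"}}},"required":["rotation","delta_pos","hand"]}

```bash
mkdir -p pics
python3 - <<'E'
from station import manip
import cv2,numpy as np
for n in ("side","top"):
    im=manip.snapshot(n); cv2.imwrite(f"pics/{n}0.png",im[:,:,::-1])
    c=manip.calibration(n); E=np.array(c["extrinsics"]); K=np.array(c["mtx"])
    print(n,K.round(0).tolist(),E.round(3).tolist())
    for t in ["mount","mark","fixed_seat","pillar_a","pillar_b","pillar_c","bridge","bridge_face","pillar_b_back"]:
        for d in manip.place_of(n,t)[:6]:
            p=np.array(d["at"]); q=np.linalg.inv(E)@np.r_[p,1]; u=K@q[:3]; u=u[:2]/u[2]
            print(t,p.round(3),round(d["confidence"],2),u.round())
print(manip.read_state())
E
```

```text
side [[467.0, 0.0, 320.0], [0.0, 467.0, 247.0], [0.0, 0.0, 1.0]] [[0.786, -0.481, 0.387, 0.142], [-0.618, -0.596, 0.513, -0.545], [-0.016, -0.643, -0.766, 0.826], [0.0, 0.0, 0.0, 1.0]]
mount [ 0.568  0.241 -0.002] 0.83 [267. 192.]
mark [0.573 0.17  0.004] 0.6 [284. 205.]
mark [ 0.363  0.082 -0.001] 0.54 [230. 270.]
fixed_seat [0.549 0.308 0.084] 0.94 [242. 156.]
pillar_a [ 0.627 -0.066 -0.   ] 0.91 [363. 252.]
pillar_a [ 0.56   0.043 -0.002] 0.72 [311. 239.]
pillar_a [ 0.565 -0.178  0.001] 0.7 [377. 298.]
pillar_a [ 0.339 -0.044 -0.006] 0.6 [252. 315.]
pillar_a [ 0.472 -0.051  0.004] 0.59 [305. 282.]
pillar_b [ 0.627 -0.066 -0.   ] 0.91 [363. 252.]
pillar_b [ 0.56   0.043 -0.002] 0.72 [311. 239.]
pillar_b [ 0.565 -0.178  0.001] 0.7 [377. 298.]
pillar_b [ 0.339 -0.044 -0.006] 0.6 [252. 315.]
pillar_b [ 0.472 -0.051  0.004] 0.59 [305. 282.]
pillar_c [ 0.627 -0.066 -0.   ] 0.91 [363. 252.]
pillar_c [ 0.56   0.043 -0.002] 0.72 [311. 239.]
pillar_c [ 0.565 -0.178  0.001] 0.7 [377. 298.]
pillar_c [ 0.339 -0.044 -0.006] 0.6 [252. 315.]
pillar_c [ 0.472 -0.051  0.004] 0.59 [305. 282.]
bridge
[... 1671 characters left out ...]
.88679036,  0.50084067, -0.42699343,  1.55040449,  0.22080883,
        1.13834143, -0.21029253]), 'joint_velocities': array([ 7.80300693e-05, -8.61716819e-04,  1.26510450e-03, -8.82652895e-04,
       -1.56298168e-05, -9.09716650e-04, -1.21646647e-04]), 'effort': array([-3.25106357e-04, -5.66444814e+01, -5.81087306e+00, -2.79514110e+01,
       -6.66680722e-02,  2.02485581e-02,  3.00922295e-05]), 'eef_pos': array([0.26549492, 0.59329485, 0.24576345]), 'ee_rot': array([2.93380843e-06, 2.08836734e-01, 9.77950519e-01, 1.44348100e-05]), 'force': array([-0.02648424, -0.77872184,  0.17433799]), 'torque': array([ 0.01296305,  0.04538237, -0.00416332]), 'grasp_force': 0.0, 'width': 0.9993915989668782}
```

View pics/side0.png

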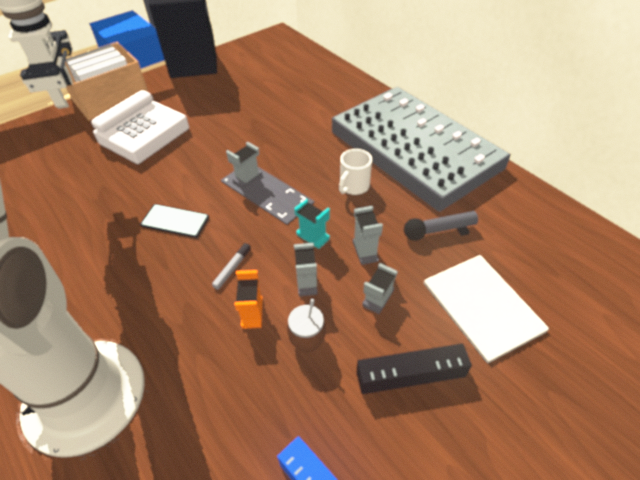

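View pics/top0.png

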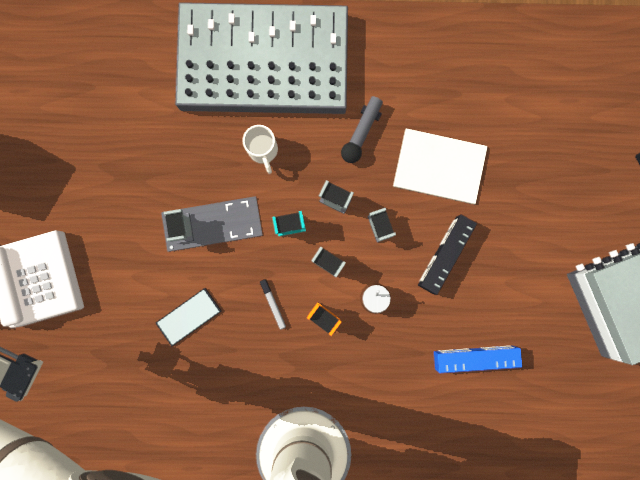

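The side view has three plain grey pillars: P1 at (366,235), tall; P2 at (306,268), medium; P3 at (379,288), short. The orange (249,300) and turquoise (313,222) ones are decoys. The black bridge is at (413,368), the blue decoy at (305,462), and the mount at (267,192). P2 probably fits the 80 mm seat, so I'll fit models and check it in an enlarged crop.

```bash
cat > h.py <<'E'
from station import manip
import cv2,numpy as np
from scipy.optimize import minimize
def cam(n):
    c=manip.calibration(n); return np.array(c["mtx"]),np.linalg.inv(np.array(c["extrinsics"]))
def proj(C,P):
    P=np.atleast_2d(P); q=C[1]@np.c_[P,np.ones(len(P))].T; u=C[0]@q[:3]; return (u[:2]/u[2]).T
def place(P,x,y,yaw,z=0):
    c,s=np.cos(yaw),np.sin(yaw); P=np.asarray(P,float)
    return np.c_[x+c*P[:,0]-s*P[:,1], y+s*P[:,0]+c*P[:,1], z+P[:,2]]
def pillar(h):  # outline profile segments
    pr=[(-35,0),(-35,h+20),(-29,h+20),(-29,h),(29,h),(29,h+8),(35,h+8),(35,0)]
    S=[]
    for i in range(8):
        a,b=pr[i],pr[(i+1)%8]
        for y in(-20,20): S.append(((a[0],y,a[1]),(b[0],y,b[1])))
        S.append(((a[0],-20,a[1]),(a[0],20,a[1])))
    return np.array(S)/1e3
def box(X,Y,Z):
    S=[]
    for s in(-1,1):
        for t in(-1,1):
            S+=[((-X,s*Y,Z*(t>0)),(X,s*Y,Z*(t>0))),((s*X,-Y,Z*(t>0)),(s*X,Y,Z*(t>0))),((s*X,t*Y,0),(s*X,t*Y,Z))]
    return np.array(S)
def draw(im,C,S,pose,col,k,off,z=0):
    for a,b in S:
        q=(proj(C,place([a,b],*pose,z))-off)*k
        cv2.line(im,*[tuple(int(v) for v in p) for p in q],col,1,cv2.LINE_AA)
E
python3 - <<'E'
from h import *
ims={n:cv2.imread(f"pics/{n}0.png") for n in("side","top")}; C={n:cam(n) for n in ims}
# grey/black mask silhouettes vs convex-ish filled model: IoU fit over both cameras
def mask(im):
    h=cv2.cvtColor(im,cv2.COLOR_BGR2HSV); 
    return (h[...,1]<90)
M={n:mask(ims[n]) for n in ims}
def sil(n,h,p):
    m=np.zeros((480,640),np.uint8); S=pillar(h)
    v=S[:,0]  # fill: body hull + lips hulls
    for sel in [v[v[:,2]<=h/1e3+1e-6], v[v[:,0]<-.028], v[v[:,0]>.028]]:
        q=proj(C[n],place(sel,*p)); cv2.fillConvexPoly(m,cv2.convexHull((q*16).astype(np.int32)),1,shift=4)
    return m>0
for nm,(x,y) in dict(P1=(.627,-.066),P2=(.470,-.051),P3=(.567,-.178)).items():
  R={}
  for h in(60,80,100):
    def cost(p):
        c=0
        for n in ims:
            s=sil(n,h,p); u=proj(C[n],[[x,y,.06]])[0].astype(int)
            w=(slice(u[1]-32,u[1]+36),slice(u[0]-28,u[0]+28))
            c+=1-(s[w]&M[n][w]).sum()/(s[w]|M[n][w]).sum()
        return c
    best=min((minimize(cost,[x,y,a],method="Nelder-Mead",options=dict(initial_simplex=[[x,y,a],[x+.01,y,a],[x,y+.01,a],[x,y,a+.3]],maxiter=120)) for a in np.arange(-3,3.2,.5)),key=lambda r:r.fun)
    R[h]=(round(best.fun,3),best.x.round(3).tolist())
  print(nm,R)
off=np.array([225,195]);k=4
cv2.imwrite("pics/c1.png",cv2.resize(ims["side"][195:320,225:410],None,fx=k,fy=k,interpolation=cv2.INTER_CUBIC))
E
```

```text
P1 {60: (np.float64(0.379), [0.634, -0.067, -2.045]), 80: (np.float64(0.255), [0.632, -0.068, -2.017]), 100: (np.float64(0.216), [0.631, -0.067, 1.102])}
P2 {60: (np.float64(0.229), [0.475, -0.053, -2.122]), 80: (np.float64(0.196), [0.475, -0.053, 1.007]), 100: (np.float64(0.268), [0.474, -0.052, 1.009])}
P3 {60: (np.float64(0.335), [0.567, -0.179, 0.374]), 80: (np.float64(0.458), [0.566, -0.18, 0.427]), 100: (np.float64(0.585), [0.566, -0.18, 0.419])}
```

View pics/c1.png

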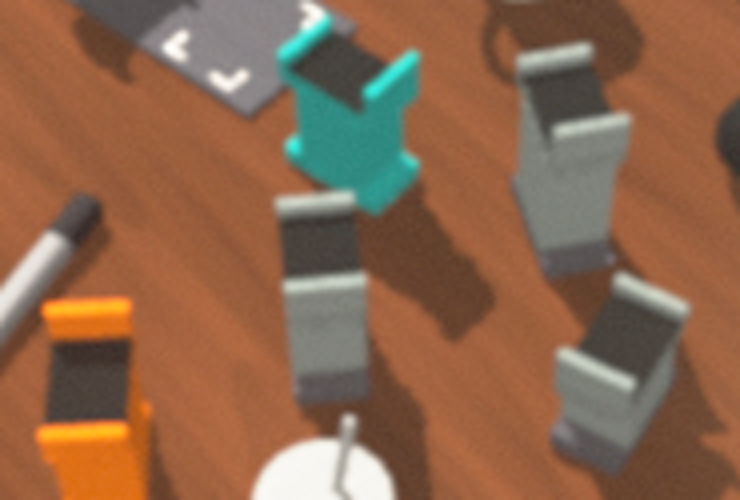

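P2 (306,268) is the medium-height plain grey pillar. The fit agrees (80 mm is best for P2, 100 for P1, 60 for P3), and both cameras put its tall lip toward the mate cup. Next I'll look closer with the wrist camera.

Call:
send_rows --rotation '[[0,0,-0.15],[0,0,-0.3],[0,0,-0.45],[0,0,-0.6],[0,0,-0.75],[0,0,-0.9],[0,0,-0.9],[0,0,-0.9]]' --delta_pos '[[5,-6,2],[10,-12,4],[14,-18,6],[18,-23,8],[22,-29,10],[25,-35,10],[25,-35,10],[25,-35,10]]' --hand '[9,9,9,9,9,9,9,9]'

```text
t: 2.0
eef_pos: [0.519, 0.2372, 0.3466]
ee_rot: [0.002, 0.617, 0.787, 0.0]
force: [-0.2, 0.4, -1.0]
width: 0.985
grasp_force: 0.0
```

```bash
cat >> h.py <<'E'
from scipy.spatial.transform import Rotation as Ro
def wcam(st):
    c=manip.calibration("wrist"); w,x,y,z=st["ee_rot"]; T=np.eye(4); T[:3,:3]=Ro.from_quat([x,y,z,w]).as_matrix(); T[:3,3]=st["eef_pos"]
    return np.array(c["mtx"]),np.linalg.inv(T@np.array(c["mount"]))
def wshot(name):
    st=manip.read_state(); im=manip.snapshot("wrist"); C=wcam(st)
    cv2.imwrite(f"pics/{name}.png",im[:,:,::-1]); np.savez(f"pics/{name}.npz",K=C[0],E=C[1])
    return st,im[:,:,::-1].copy(),C
def nets(C,names,c="wrist"):
    for t in names:
        for d in manip.place_of(c,t)[:4]: print(t,np.round(d["at"],4),round(d["confidence"],2),proj(C,[d["at"]])[0].round())
E
python3 - <<'E'
from h import *
st,im,C=wshot("w1"); print(st["t"],st["eef_pos"].round(3),st["ee_rot"].round(3),st["joints"].round(2)); print(np.round(manip.calibration("wrist")["mount"],3).tolist())
nets(C,["mount","mark","fixed_seat","pillar_b","pillar_b_back"])
E
```

```text
2.0 [0.519 0.237 0.347] [0.002 0.617 0.787 0.   ] [-0.38  0.25 -0.12  1.64  0.03  1.26 -0.26]
[[0.001, -0.96, -0.28, 0.076], [1.0, 0.001, -0.0, -0.0], [0.0, -0.28, 0.96, -0.14], [0.0, 0.0, 0.0, 1.0]]
mount [ 5.652e-01  2.401e-01 -3.000e-04] 0.85 [367. 195.]
mark [0.5785 0.1758 0.0032] 0.95 [364. 252.]
fixed_seat [0.5504 0.3103 0.0817] 0.76 [380. 133.]
pillar_b [ 0.4707 -0.0511  0.0011] 0.81 [238. 394.]
pillar_b [ 0.6277 -0.0649  0.0051] 0.77 [353. 429.]
pillar_b [0.5604 0.0446 0.0024] 0.77 [323. 345.]
pillar_b_back [0.5671 0.0089 0.086 ] 0.56 [320. 414.]
```

View pics/w1.png

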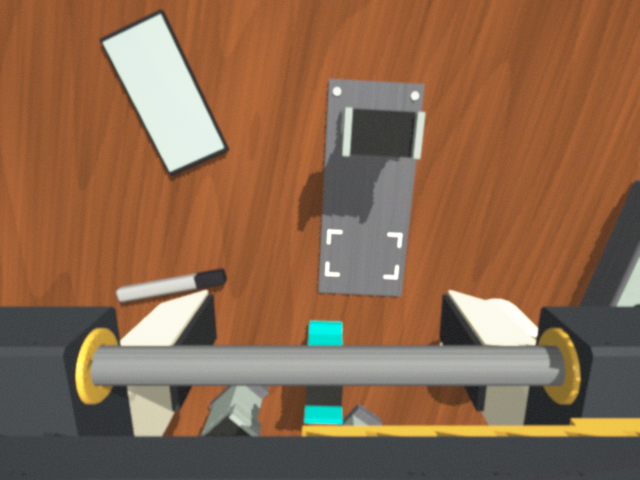

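The wrist view shows the bolted pillar at (384,133), with its lips at (348,132) and (420,135). The plate corners are at (330,79), (424,85), (402,296) and (319,292), and the marks span (326–402, 231–279). I'll fit the mount pose to these.

Run:
```python
from h import *
from scipy.optimize import least_squares
d=np.load("pics/w1.npz"); C=(d["K"],d["E"]); im=cv2.imread("pics/w1.png")
g=im.min(2); m=np.zeros_like(g); m[225:285,320:408]=(g[225:285,320:408]>150)
pts=np.argwhere(m)[:,::-1].astype(float)
s,df=pts@[1,1],pts@[1,-1]
mk=np.array([pts[s.argmin()],pts[df.argmax()],pts[s.argmax()],pts[df.argmin()]]); print(mk)
pl=np.array([(330,79),(424,85),(402,296),(319,292)],float)
# image left = tall side? test -x on left
M=np.array([(-41,-44,4),(41,-44,4),(41,-96,4),(-41,-96,4)])/1e3
P=np.array([(-50,120,4),(50,120,4),(50,-120,4),(-50,-120,4)])/1e3
f=lambda p:np.r_[proj(C,place(M,*p))-mk, proj(C,place(P,*p))-pl].ravel()
for a in(.18,.18+np.pi):
    r=least_squares(f,[.566,.241,a]); print(r.x.round(4),r.cost.round(1)); print(f(r.x).reshape(-1,2).round(1).tolist())
# both-lip check: overlay
k=4;off=np.array([300,70]); o=cv2.resize(im[70:200,300:460],None,fx=k,fy=k,interpolation=cv2.INTER_CUBIC)
r=least_squares(f,[.566,.241,.18]).x
c,s=np.cos(r[2]),np.sin(r[2]); draw(o,C,pillar(80),(r[0]-s*.07,r[1]+c*.07,r[2]),(0,255,0),k,off,.004)
draw(o,C,pillar(80),(r[0]-s*.07,r[1]+c*.07,r[2]+np.pi),(0,0,255),k,off,.004)
cv2.imwrite("pics/w1c.png",o)
print("mark",r[0]+s*.07,r[1]-c*.07)
```

```text
[[328. 228.]
 [401. 232.]
 [398. 278.]
 [324. 275.]]
[0.565  0.2416 0.1878] 18.8
[[1.3, 2.8], [-0.7, 2.5], [-2.1, -1.3], [2.9, -1.7], [-0.7, -0.6], [0.6, -1.1], [-0.7, -0.3], [-0.6, -0.3]]
[0.565  0.2416 6.471 ] 18.8
[[1.3, 2.8], [-0.7, 2.5], [-2.1, -1.3], [2.9, -1.7], [-0.7, -0.6], [0.6, -1.1], [-0.7, -0.3], [-0.6, -0.3]]
mark 0.5780229603623899 0.17278263416421275
```

View pics/w1c.png

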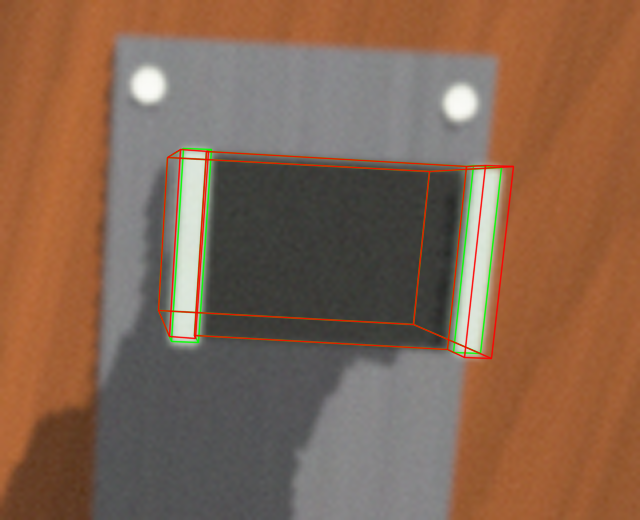

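The green outline, with the tall lip on the left, matches both lips. Mount = (0.5650, 0.2416, yaw 0.188) and mark = (0.578, 0.173). Next I'll move over P2.

Call:
send_rows --rotation '[[0,0,-0.17],[0,0,-0.34],[0,0,-0.5],[0,0,-0.66],[0,0,-0.8],[0,0,-0.8],[0,0,-0.8]]' --delta_pos '[[-1,-6,0],[-2,-12,-2],[-3,-18,-4],[-4,-24,-6],[-4.7,-28.9,-8],[-4.7,-28.9,-8],[-4.7,-28.9,-8]]' --hand '[9,9,9,9,9,9,9]'

```text
t: 3.18
eef_pos: [0.4688, -0.044, 0.2658]
ee_rot: [-0.0, 0.872, 0.49, 0.0]
force: [0.2, 0.2, -0.2]
width: 0.979
grasp_force: 0.0
```

Run:
```python
from h import *
st,im,C=wshot("w2"); print(st["t"],st["eef_pos"].round(4),st["ee_rot"].round(3),st["joints"].round(2))
nets(C,["pillar_b","pillar_b_back"])
```

```text
3.175 [ 0.4688 -0.044   0.2658] [-0.     0.872  0.49   0.   ] [-0.1   0.12  0.15  1.98 -0.02  1.04 -0.49]
pillar_b [ 0.4719 -0.0518 -0.0009] 0.92 [335. 207.]
pillar_b [ 0.3323 -0.0478  0.0008] 0.86 [213. 276.]
pillar_b [ 0.6266 -0.0655  0.0034] 0.82 [490. 133.]
pillar_b [5.659e-01 4.330e-02 3.000e-04] 0.77 [372.  60.]
pillar_b_back [ 0.4572 -0.0793  0.0874] 0.89 [339. 269.]
pillar_b_back [0.564  0.0104 0.0881] 0.73 [405.  89.]
pillar_b_back [ 0.3551 -0.02    0.0929] 0.57 [186. 274.]
```

View pics/w2.png

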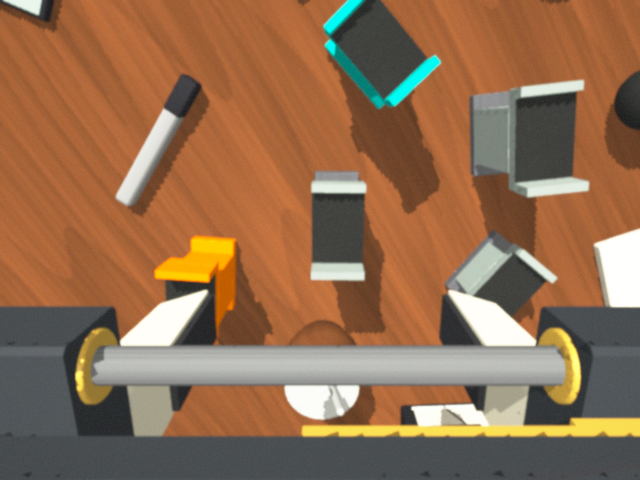

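P2 is centred at (338,225), with its lips at (339,187) and (338,271), aligned with the tool. I'll fit the lip corners for pose, height and direction.

```bash
cat >> h.py <<'E'
from scipy.optimize import least_squares
def lipbox(im,y0,y1,x0,x1,th=150):
    m=(im[y0:y1,x0:x1].min(2)>th).astype(np.uint8)
    n,l,s,c=cv2.connectedComponentsWithStats(m); i=1+s[1:,4].argmax(); c=c[i]+[x0,y0]
    p=np.argwhere(l==i)[:,::-1]+[x0,y0]; return c,p
E
python3 - <<'E'
from h import *
d=np.load("pics/w2.npz"); C=(d["K"],d["E"]); im=cv2.imread("pics/w2.png")
cs=[]
for b in((172,203,300,380),(255,290,300,380)):
    c,p=lipbox(im,*b); cs.append(c); print(c.round(1),p.min(0),p.max(0),len(p), np.polyfit(p[:,0],p[:,1],1).round(3))
# lip tops centre points; far=first
for h in(60,80,100):
  for sgn,nm in((1,"far=low"),(-1,"far=tall")):
    L=np.array([(.032*sgn,0,(h+(8 if sgn>0 else 20))/1e3),(-.032*sgn,0,(h+(20 if sgn>0 else 8))/1e3)])
    f=lambda p:(proj(C,place(L,*p))-np.array(cs)).ravel()
    r=least_squares(f,[.472,-.052,1.03 if sgn>0 else 1.03-np.pi]);
    S=np.r_[proj(C,place(np.array([(.032,-.02,(h+8)/1e3),(.032,.02,(h+8)/1e3),(-.032,-.02,(h+20)/1e3),(-.032,.02,(h+20)/1e3)]),*r.x))]
    print(h,nm,r.x.round(4),r.fun.round(1),"widths low,tall",np.linalg.norm(S[0]-S[1]).round(1),np.linalg.norm(S[2]-S[3]).round(1))
E
```

```text
[337.7 185.6] [311 173] [365 192] 740 [1.10000e-02 1.81969e+02]
[337.  271.2] [311 263] [364 279] 888 [6.00000e-03 2.68978e+02]
60 far=low [ 0.4711 -0.0541  1.0188] [-0.   1.5  0.  -1.7] widths low,tall 51.1 50.2
60 far=tall [ 0.4707 -0.0547 -2.1154] [ 0.   4.9 -0.  -5.6] widths low,tall 48.5 52.9
80 far=low [ 0.4732 -0.0497  1.0189] [ 0.  -1.  -0.   1.1] widths low,tall 54.4 53.3
80 far=tall [ 0.4728 -0.0504 -2.1148] [ 0.   2.7 -0.  -3.1] widths low,tall 51.5 56.4
100 far=low [ 0.4754 -0.0453  1.0191] [ 0.  -3.9 -0.   4.2] widths low,tall 58.2 57.0
100 far=tall [ 0.4748 -0.0461 -2.1142] [ 0.   0.2 -0.  -0.2] widths low,tall 54.8 60.5
```

The 80 mm model with the low lip on the far side matches (widths 54.4/53.3 against about 54/53 seen). P2 = (0.473, -0.050, yaw 58°). Now I'll descend and grasp.

Call:
send_rows --rotation '[[0,0,0],[0,0,0],[0,0,0],[0,0,0],[0,0,0],[0,0,0],[0,0,0],[0,0,0]]' --delta_pos '[[0.5,-0.4,-4],[0.5,-0.4,-9],[0.5,-0.4,-13],[0.5,-0.4,-16.5],[0.5,-0.4,-18.5],[0.5,-0.4,-19.4],[0.5,-0.4,-19.4],[0.5,-0.4,-19.4]]' --hand '[9,9,9,9,9,9,9,9]'

```text
t: 4.32
eef_pos: [0.4744, -0.0494, 0.0726]
ee_rot: [0.0, 0.872, 0.489, 0.001]
force: [0.2, 0.1, 0.1]
width: 0.981
grasp_force: 0.0
```

Call:
send_rows --rotation '[[0,0,0],[0,0,0],[0,0,0],[0,0,0],[0,0,0],[0,0,0],[0,0,0],[0,0,0]]' --delta_pos '[[0,0,0],[0,0,0],[0,0,0],[0,0,0],[0,0,0],[0,0,0],[0,0,0],[0,0,0]]' --hand '[7,6,5,4,3.5,3.5,3.5,3.5]'

```text
t: 5.32
eef_pos: [0.4736, -0.0497, 0.0717]
ee_rot: [0.0, 0.873, 0.489, 0.0]
force: [0.5, -0.8, -1.2]
width: 0.434
grasp_force: 29.9
```

Call:
send_rows --rotation '[[0,0,0],[0,0,0],[0,0,0],[0,0,-0.1],[0,0,-0.25],[0,0,-0.4],[0,0,-0.55],[0,0,-0.7]]' --delta_pos '[[0,0,3],[0,0,8],[0,0,13],[1,2,15],[2.5,6,15],[5,10.5,15],[7,15,15],[9,19,15]]' --hand '[3.5,3.5,3.5,3.5,3.5,3.5,3.5,3.5]'

```text
t: 6.32
eef_pos: [0.5629, 0.142, 0.2207]
ee_rot: [0.0, 0.987, 0.158, -0.001]
force: [-0.3, -0.6, -3.7]
width: 0.436
grasp_force: 29.9
```

Call:
send_rows --rotation '[[0,0,-0.08],[0,0,-0.133],[0,0,-0.133],[0,0,-0.133],[0,0,-0.133],[0,0,-0.133],[0,0,-0.133]]' --delta_pos '[[1,2.5,0],[1.4,3.25,0],[1.4,3.25,-3],[1.4,3.25,-6],[1.4,3.25,-9],[1.4,3.25,-11],[1.4,3.25,-11]]' --hand '[3.5,3.5,3.5,3.5,3.5,3.5,3.5]'

```text
t: 7.2
eef_pos: [0.5756, 0.1722, 0.1096]
ee_rot: [0.001, 0.996, 0.094, -0.002]
force: [-0.1, -0.1, -3.5]
width: 0.433
grasp_force: 29.9
```

Run:
```python
from h import *
st,im,C=wshot("w3"); print(st["t"],st["eef_pos"].round(4),st["ee_rot"].round(4),st["joints"].round(2),st["width"],st["force"])
u=np.degrees(np.arctan2(st["ee_rot"][2],st["ee_rot"][1])); print("pillar yaw",2*u)
for n in("side","top"): cv2.imwrite(f"pics/{n}3.png",manip.snapshot(n)[:,:,::-1])
# overlays: predicted pillar in held pose, on wrist and side
z=st["eef_pos"][2]-.0717; pose=(st["eef_pos"][0],st["eef_pos"][1],np.radians(2*u))
a=im.copy(); draw(a,C,pillar(80),pose,(0,255,0),1,np.zeros(2),z)
draw(a,C,box(.05,.12,.004),(.565,.2416,.1878),(0,0,255),1,np.zeros(2))
Cs=cam("side"); s=cv2.resize(cv2.imread("pics/side3.png")[110:240,200:340],None,fx=4,fy=4,interpolation=cv2.INTER_CUBIC)
off=np.array([200,110]); draw(s,Cs,pillar(80),pose,(0,255,0),4,off,z)
draw(s,Cs,box(.05,.12,.004),(.565,.2416,.1878),(0,0,255),4,off)
b=np.zeros((520,800,3),np.uint8); b[:,:400]=s[:520,80:480]; b[:300,400:]=cv2.resize(a,(400,300)); cv2.imwrite("pics/v3.png",b)
```

```text
7.2 [0.5756 0.1722 0.1096] [ 6.000e-04  9.956e-01  9.380e-02 -2.400e-03] [-0.45  0.55  0.16  1.79 -0.11  0.81 -1.63] 0.4331820259956315 [-0.08152567 -0.12361332 -3.52298337]
pillar yaw 10.762964124734173
```

View pics/v3.png

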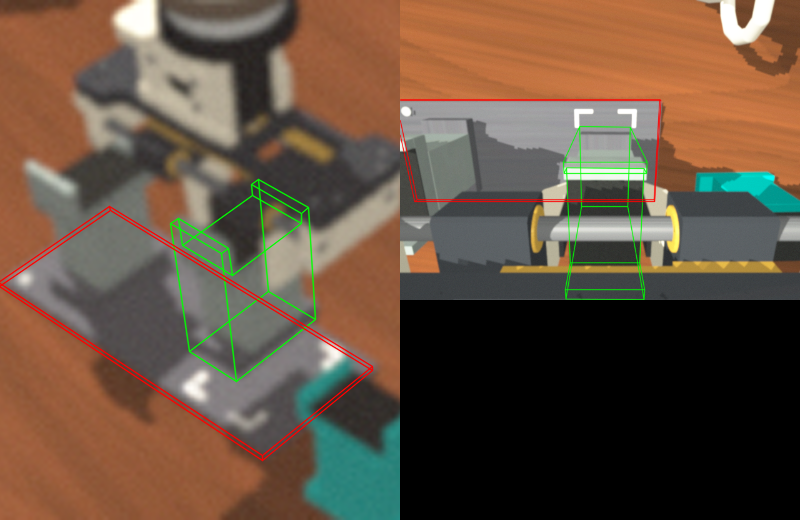

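The view shows the low lip (605,170) where predicted and the marks ahead of the foot (575–635,110). I'll check the alignment with numbers.

Run:
```python
from h import *
d=np.load("pics/w3.npz"); C=(d["K"],d["E"]); im=cv2.imread("pics/w3.png")
st=manip.read_state(); e=st["eef_pos"]; z=e[2]-.0717; pose=(e[0],e[1],.1878)
q=proj(C,place([(.032,0,.088),(.035,-.02,.088),(.035,.02,.088),(.035,-.02,0),(.035,.02,0)],*pose,z)); print(q.round(1))
c,p=lipbox(im,245,300,250,400,165); print("lip",c.round(1),p.min(0),p.max(0),len(p))
# mark corners
t=np.array([.5780,.1728]); mk=proj(C,np.c_[place([(.041,-.026,.004),(.041,.026,.004)],*t,.1878)]); print("marks pred",mk.round(1))
c,p=lipbox(im,165,215,260,320,200); print(c.round(1),p.min(0),p.max(0)); c,p=lipbox(im,165,215,330,400,200); print(c.round(1),p.min(0),p.max(0))
g=im[200:262,270:390].astype(int).mean(2); print(g[::6,::8].astype(int))
```

```text
[[327.6 262.9]
 [396.4 253.2]
 [258.8 253.1]
 [368.6 198.3]
 [286.3 198.3]]
lip [325.8 272.9] [260 250] [394 288] 3877
marks pred [[373.8 176.7]
 [281.7 176.6]]
[288.8 184. ] [278 174] [309 204]
[367.7 183.9] [348 174] [378 204]
[[154 168 239 158 156 156 158 157 157 155 156 157 157 255 156]
 [158 158 157 158 158 158 154 160 157 157 157 159 157 158 158]
 [158 158 159 110 106 107 109 106 107 107 114 111 109 159 156]
 [162 160 160 167 163 163 162 163 160 160 163 162 165 160 160]
 [156 154 154 165 165 161 164 166 161 161 161 162 166 105 102]
 [157 158 163 164 164 166 164 168 159 159 158 164 163 102 100]
 [158 160 160 163 162 163 162 163 159 161 162 165 167 100  99]
 [155 157 166 173 170 172 174 171 171 172 170 172 173 100 101]
 [161 157 173 170 171 172 171 173 172 170 172 174 169 120 104]
 [175 166 164 165 164 162 168 165 164 161 163 159 164 160 162]
 [183 182 182 182 179 178 179 179 180 179 176 176 177 176 172]]
```

Run:
```python
from h import *
d=np.load("pics/w3.npz"); C=(d["K"],d["E"]); im=cv2.imread("pics/w3.png")
g=im.astype(int).mean(2); print([(r,int(g[r,310:345].mean())) for r in range(202,300,2)])
for r in(216,235,246,262,275): print(r,[(c,int(g[r-1:r+2,c].mean())) for c in list(range(252,300,3))+list(range(360,402,3))])
e=manip.read_state()["eef_pos"]
for dx in(0,-.003,-.005):
  for dz in(0,-.004):
    P=[(.035,0,0),(.035,0,.088),(.029,0,.088),(.029,0,.08)]
    print(dx,dz,proj(C,place(P,e[0]+dx*np.cos(.188),e[1]+dx*np.sin(.188),.1878,e[2]-.0717+dz))[:,1].round(1))
```

```text
[(202, 156), (204, 157), (206, 157), (208, 157), (210, 138), (212, 107), (214, 119), (216, 154), (218, 161), (220, 162), (222, 162), (224, 162), (226, 161), (228, 161), (230, 162), (232, 162), (234, 162), (236, 162), (238, 163), (240, 169), (242, 171), (244, 172), (246, 172), (248, 172), (250, 167), (252, 162), (254, 164), (256, 166), (258, 170), (260, 180), (262, 175), (264, 172), (266, 173), (268, 202), (270, 240), (272, 244), (274, 243), (276, 243), (278, 243), (280, 243), (282, 243), (284, 243), (286, 237), (288, 143), (290, 71), (292, 72), (294, 72), (296, 71), (298, 71)]
216 [(252, 160), (255, 161), (258, 159), (261, 159), (264, 160), (267, 160), (270, 160), (273, 160), (276, 159), (279, 159), (282, 159), (285, 158), (288, 159), (291, 154), (294, 153), (297, 147), (360, 149), (363, 151), (366, 149), (369, 143), (372, 153), (375, 157), (378, 158), (381, 158), (384, 158), (387, 158), (390, 158), (393, 159), (396, 158), (399, 158)]
235 [(252, 157), (255, 157), (258, 156), (261, 156), (264, 157), (267, 155), (270, 158), (273, 158), (276, 157), (279, 158), (282, 157), (285, 158), (2
[... 818 characters left out ...]
), (372, 176), (375, 176), (378, 176), (381, 178), (384, 175), (387, 173), (390, 159), (393, 105), (396, 98), (399, 97)]
275 [(252, 102), (255, 153), (258, 156), (261, 196), (264, 242), (267, 243), (270, 243), (273, 243), (276, 243), (279, 243), (282, 243), (285, 243), (288, 243), (291, 244), (294, 244), (297, 244), (360, 244), (363, 244), (366, 244), (369, 245), (372, 244), (375, 244), (378, 243), (381, 243), (384, 242), (387, 243), (390, 242), (393, 234), (396, 110), (399, 100)]
0 0 [198.3 253.1 272.5 263.7]
0 -0.004 [196.8 249.1 268.  259.6]
-0.003 0 [204.4 262.9 282.  272.7]
-0.003 -0.004 [202.8 258.6 277.2 268.4]
-0.005 0 [208.4 269.3 288.3 278.7]
-0.005 -0.004 [206.8 264.8 283.3 274.2]
```

The pillar sits 5 mm toward -x in the grip: lip edges at 268/288 and foot at 210 all match dx = -5 mm. I'll correct for that and lower it.

Call:
send_rows --rotation '[[0,0,0],[0,0,0],[0,0,0],[0,0,0],[0,0,0],[0,0,0],[0,0,0],[0,0,0]]' --delta_pos '[[0.7,0.15,0],[0.7,0.15,-1],[0.7,0.15,-2],[0.7,0.15,-2.4],[0.7,0.15,-2.8],[0.7,0.15,-2.8],[0.7,0.15,-2.8],[0.7,0.15,-2.8]]' --hand '[3.5,3.5,3.5,3.5,3.5,3.5,3.5,3.5]'

```text
t: 8.35
eef_pos: [0.5847, 0.1744, 0.0841]
ee_rot: [-0.0, 0.996, 0.094, 0.0]
force: [0.3, 0.3, -3.4]
width: 0.431
grasp_force: 29.9
```

Run:
```python
from h import *
st,im,C=wshot("w4"); e=st["eef_pos"]; print(e.round(4),(2*np.degrees(np.arctan2(st["ee_rot"][2],st["ee_rot"][1]))).round(2))
g=im.astype(int).mean(2); print([(r,int(g[r,310:345].mean())) for r in range(180,300,2)])
for b in((160,240,240,315),(160,240,335,420)):
    c,p=lipbox(im,*b,200); print(c.round(1),p.min(0),p.max(0))
print("marks pred",proj(C,place([(.041,-.026,.004),(.041,.026,.004)],.578,.1728,.1878)).round(1))
for dx in(-.003,-.005,-.006):
    P=[(.035,0,0),(.035,0,.088),(.029,0,.088)]
    print(dx,proj(C,place(P,e[0]+dx*np.cos(.188),e[1]+dx*np.sin(.188),.1878,e[2]-.0717))[:,1].round(1))
```

```text
[0.5847 0.1744 0.0841] 10.76
[(180, 122), (182, 118), (184, 116), (186, 132), (188, 153), (190, 156), (192, 155), (194, 154), (196, 155), (198, 157), (200, 161), (202, 161), (204, 159), (206, 155), (208, 155), (210, 138), (212, 108), (214, 118), (216, 153), (218, 160), (220, 161), (222, 161), (224, 160), (226, 161), (228, 161), (230, 160), (232, 161), (234, 161), (236, 161), (238, 162), (240, 167), (242, 171), (244, 170), (246, 171), (248, 170), (250, 166), (252, 162), (254, 163), (256, 166), (258, 170), (260, 179), (262, 175), (264, 172), (266, 173), (268, 201), (270, 239), (272, 243), (274, 243), (276, 243), (278, 243), (280, 243), (282, 243), (284, 243), (286, 237), (288, 142), (290, 67), (292, 70), (294, 71), (296, 70), (298, 71)]
[286.3 210.5] [275 200] [308 232]
[371.6 208.8] [351 200] [384 231]
marks pred [[379.2 202.4]
 [278.2 202.4]]
-0.003 [209.6 268.1 286.6]
-0.005 [213.6 274.3 292.7]
-0.006 [215.5 277.4 295.7]
```

Call:
send_rows --rotation '[[0,0,0],[0,0,0],[0,0,0],[0,0,0],[0,0,0],[0,0,0],[0,0,0],[0,0,0]]' --delta_pos '[[-0.36,-0.07,0],[-0.36,-0.07,-0.3],[-0.36,-0.07,-0.5],[-0.36,-0.07,-0.6],[-0.36,-0.07,-0.7],[-0.36,-0.07,-0.75],[-0.36,-0.07,-0.8],[-0.36,-0.07,-0.8]]' --hand '[3.5,3.5,3.5,3.5,3.5,3.5,3.5,3.5]'

```text
t: 9.4
eef_pos: [0.581, 0.1736, 0.0758]
ee_rot: [-0.0, 0.996, 0.094, 0.0]
force: [0.0, -0.6, -3.7]
width: 0.43
grasp_force: 29.9
```

Call:
send_rows --rotation '[[0,0,0],[0,0,0],[0,0,0],[0,0,0]]' --delta_pos '[[0,0,-0.05],[0,0,-0.1],[0,0,-0.1],[0,0,-0.1]]' --hand '[3.5,3.5,3.5,3.5]'

```text
t: 9.9
eef_pos: [0.581, 0.1736, 0.0757]
ee_rot: [-0.0, 0.996, 0.094, 0.0]
force: [-2.6, -0.8, 5.6]
width: 0.435
grasp_force: 29.9
```

Run:
```python
from h import *
st,im,C=wshot("w5"); e=st["eef_pos"]; print(e.round(4),st["force"])
g=im.astype(int).mean(2); print([(r,int(g[r,310:345].mean())) for r in range(186,222,2)])
for b in((160,250,240,315),(160,250,335,420)):
    c,p=lipbox(im,*b,200); print(c.round(1),p.min(0),p.max(0))
print("marks pred",proj(C,place([(.043,-.028,.004),(.043,.028,.004),(.035,.02,.004),(.035,-.02,.004)],.578,.1728,.1878)).round(1))
for r in(220,226): print(r,[(c,int(g[r,c])) for c in list(range(280,296,2))+list(range(366,382,2))])
```

```text
[0.581  0.1736 0.0757] [-2.56159849 -0.80894944  5.58317737]
[(186, 155), (188, 153), (190, 153), (192, 155), (194, 158), (196, 160), (198, 160), (200, 157), (202, 154), (204, 155), (206, 159), (208, 158), (210, 139), (212, 108), (214, 115), (216, 150), (218, 159), (220, 160)]
[284.2 206.3] [272 195] [307 229]
[374.2 205.3] [352 195] [386 228]
marks pred [[385.4 193.9]
 [271.8 193.8]
 [288.4 209.8]
 [368.7 209.9]]
220 [(280, 254), (282, 170), (284, 155), (286, 154), (288, 165), (290, 162), (292, 159), (294, 161), (366, 160), (368, 161), (370, 123), (372, 99), (374, 99), (376, 102), (378, 175), (380, 243)]
226 [(280, 254), (282, 173), (284, 154), (286, 158), (288, 166), (290, 162), (292, 164), (294, 159), (366, 163), (368, 157), (370, 116), (372, 95), (374, 97), (376, 105), (378, 185), (380, 241)]
```

Contact is soft, with the foot at row 210 (predicted 209.8) and centred in the marks to within 0.5 mm. I'll release, rise and go to the bridge.

Call:
send_rows --rotation '[[0,0,0],[0,0,0],[0,0,0],[0,0,0],[0,0,0],[0,0,0],[0,0,0],[0,0,0]]' --delta_pos '[[0,0,0.1],[0,0,0.1],[0,0,0.1],[0,0,0.1],[0,0,3],[0,0,8],[0,0,13],[0,0,18]]' --hand '[4.5,5.5,6.5,7,7,7,7,7]'

```text
t: 10.95
eef_pos: [0.5807, 0.1735, 0.2563]
ee_rot: [0.0, 0.996, 0.094, 0.0]
force: [0.9, -0.1, 0.7]
width: 0.764
grasp_force: 0.0
```

Call:
send_rows --rotation '[[0,0,0],[0,0,-0.1],[0,0,-0.2],[0,0,-0.3],[0,0,-0.45],[0,0,-0.6],[0,0,-0.7],[0,0,-0.7]]' --delta_pos '[[-1,-5,2],[-2,-11,4],[-3,-17,6],[-4,-23,6],[-5,-29,6],[-6,-35,6],[-7,-41,6],[-8,-47,6]]' --hand '[9,9,9,9,9,9,9,9]'

```text
t: 11.95
eef_pos: [0.5005, -0.298, 0.3149]
ee_rot: [-0.0, 0.967, -0.254, 0.0]
force: [1.4, 0.7, -0.1]
width: 0.984
grasp_force: 0.0
```

Call:
send_rows --rotation '[[0,0,0],[0,0,0],[0,0,0],[0,0,0]]' --delta_pos '[[0,-4.8,0],[0,-4.8,0],[0,-4.8,0],[0,-4.8,0]]' --hand '[9,9,9,9]'

```text
t: 12.45
eef_pos: [0.5016, -0.3425, 0.3146]
ee_rot: [-0.001, 0.968, -0.252, -0.0]
force: [-0.6, 0.2, -0.5]
width: 0.982
grasp_force: 0.0
```

Run:
```python
from h import *
st,im,C=wshot("w6"); print(st["t"],st["eef_pos"].round(4),st["ee_rot"].round(4),st["joints"].round(2))
nets(C,["bridge","bridge_face"])
cv2.imwrite("pics/top6.png",manip.snapshot("top")[:,:,::-1]); nets(cam("top"),["bridge","bridge_face"],"top")
```

```text
12.45 [ 0.5016 -0.3425  0.3146] [-6.000e-04  9.677e-01 -2.520e-01 -1.000e-04] [ 0.14  0.37  0.54  1.61 -0.2   1.22 -1.36]
bridge [ 0.4979 -0.3423 -0.    ] 0.85 [329. 196.]
bridge_face [ 0.5092 -0.3256  0.0233] 0.77 [310. 198.]
bridge [ 4.992e-01 -3.401e-01  1.000e-04] 0.7 [443. 254.]
bridge_face [ 0.5084 -0.3239  0.025 ] 0.64 [438. 250.]
```

View pics/w6.png

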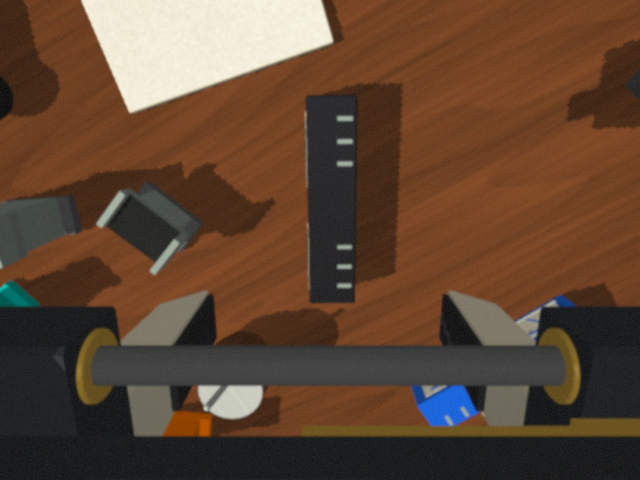

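The black bridge has its top corners at about (307,95), (356,95), (355,302) and (311,303). The vents at x≈345 mark the back, and the pale meter slivers at x≈306 mark the front. I'll fit its pose.

Run:
```python
from h import *
d=np.load("pics/w6.npz"); C=(d["K"],d["E"]); im=cv2.imread("pics/w6.png")
st=manip.read_state(); print("tool closing",(2*np.degrees(np.arctan2(st["ee_rot"][2],st["ee_rot"][1]))-90).round(2))
g=im.astype(int).mean(2)
for r in(110,130,200,260,280): print(r,[(c,int(g[r-3:r+4,c].mean())) for c in list(range(300,318,1))],[(c,int(im[r-3:r+4,c,2].mean())) for c in range(350,362,1)])
q=np.array([(308,95.5),(356.5,95.5),(355,302.5),(311.5,302.5)])
P=np.array([(23,100,50),(-23,100,50),(-23,-100,50),(23,-100,50)])/1e3
for y0 in(1.05,):
  for o in(P,P*[1,-1,1]):
    r=least_squares(lambda p:(proj(C,place(o,*p))-q).ravel(),[.498,-.342,y0]); print(r.x.round(4),np.degrees(r.x[2]).round(2),r.fun.reshape(-1,2).round(1).tolist())
```

```text
tool closing -119.29
110 [(300, 74), (301, 74), (302, 74), (303, 77), (304, 87), (305, 92), (306, 74), (307, 52), (308, 46), (309, 44), (310, 44), (311, 46), (312, 45), (313, 43), (314, 45), (315, 45), (316, 45), (317, 45)] [(350, 45), (351, 44), (352, 45), (353, 43), (354, 42), (355, 37), (356, 40), (357, 55), (358, 66), (359, 70), (360, 72), (361, 71)]
130 [(300, 72), (301, 73), (302, 73), (303, 76), (304, 87), (305, 95), (306, 88), (307, 65), (308, 48), (309, 46), (310, 44), (311, 45), (312, 44), (313, 44), (314, 44), (315, 45), (316, 45), (317, 45)] [(350, 44), (351, 44), (352, 43), (353, 43), (354, 40), (355, 37), (356, 44), (357, 61), (358, 69), (359, 69), (360, 70), (361, 69)]
200 [(300, 73), (301, 73), (302, 73), (303, 73), (304, 73), (305, 74), (306, 69), (307, 60), (308, 50), (309, 43), (310, 42), (311, 39), (312, 42), (313, 41), (314, 41), (315, 43), (316, 41), (317, 40)] [(350, 41), (351, 41), (352, 42), (353, 39), (354, 38), (355, 43), (356, 54), (357, 63), (358, 67), (359, 67), (360, 69), (361, 67)]
260 [(300, 70), (301, 70), (302, 70), (303, 70), (304, 70), (305, 71), (306, 75), (307, 89), (308, 103), (309, 84), (310, 51), (311, 41), (312, 39), (313, 40), (314, 40), (315, 38), (316, 40), (317, 40)] [(350, 42), (351, 41), (352, 40), (353, 36), (354, 37), (355, 48), (356, 59), (357, 67), (358, 67), (359, 69), (360, 69), (361, 69)]
280 [(300, 80), (301, 78), (302, 78), (303, 78), (304, 78), (305, 77), (306, 77), (307, 86), (308, 95), (309, 85), (310, 62), (311, 44), (312, 40), (313, 40), (314, 40), (315, 40), (316, 40), (317, 39)] [(350, 51), (351, 47), (352, 41), (353, 37), (354, 41), (355, 58), (356, 71), (357, 78), (358, 80), (359, 84), (360, 86), (361, 87)]
[ 0.4948 -0.3441 -2.0712] -118.67 [[50.2, -0.0], [-50.3, 0.4], [-44.4, 1.7], [44.4, 1.3]]
[ 0.4954 -0.3444  1.0699] 61.3 [[-1.7, -0.4], [1.8, -0.8], [0.9, 0.7], [-1.0, 1.0]]
```

Call:
send_rows --rotation '[[0,0,0.01],[0,0,0.01],[0,0,0.01],[0,0,0.01],[0,0,0.01],[0,0,0.01],[0,0,0.01],[0,0,0.01]]' --delta_pos '[[-0.6,0,-5],[-0.6,0,-11],[-0.6,0,-17],[-0.6,0,-22],[-0.6,0,-25.5],[-0.6,0,-27.5],[-0.6,0,-28.4],[-0.6,0,-28.4]]' --hand '[9,9,9,9,9,9,9,9]'

```text
t: 13.75
eef_pos: [0.4953, -0.3447, 0.0312]
ee_rot: [0.0, 0.969, -0.248, 0.0]
force: [-0.8, 0.5, -0.5]
width: 0.981
grasp_force: 0.0
```

Call:
send_rows --rotation '[[0,0,0],[0,0,0],[0,0,0],[0,0,0],[0,0,0],[0,0,0],[0,0,0]]' --delta_pos '[[0,0,0],[0,0,0],[0,0,0],[0,0,0],[0,0,0],[0,0,0],[0,0,0]]' --hand '[9,7,6,5,4.2,4.2,4.2]'

```text
t: 14.62
eef_pos: [0.495, -0.3441, 0.0307]
ee_rot: [-0.0, 0.969, -0.248, -0.0]
force: [0.5, 1.2, 0.9]
width: 0.499
grasp_force: 30.0
```

Gripped. But carrying it in this half-turn would drive joint 7 out of range at the mount (about -190°), so I'll regrasp turned by 180°.

Call:
send_rows --rotation '[[0,0,0],[0,0,0],[0,0,0],[0,0,0],[0,0,0],[0,0,0],[0,0,0.15],[0,0,0.33]]' --delta_pos '[[0,0,0],[0,0,0],[0,0,0],[0,0,0.1],[0,0,4],[0,0,9],[0,0,11],[0,0,11]]' --hand '[5.5,7,8,9,9,9,9,9]'

```text
t: 15.62
eef_pos: [0.4963, -0.3454, 0.1434]
ee_rot: [0.001, 0.997, -0.083, 0.002]
force: [-0.1, 0.9, 0.2]
width: 0.976
grasp_force: 0.0
```

Call:
send_rows --rotation '[[0,0,0.18],[0,0,0.36],[0,0,0.54],[0,0,0.72],[0,0,0.9],[0,0,1.08],[0,0,1.26],[0,0,1.4]]' --delta_pos '[[0,0,0],[0,0,0],[0,0,0],[0,0,0],[0,0,0],[0,0,0],[0,0,0],[0,0,0]]' --hand '[9,9,9,9,9,9,9,9]'

```text
t: 16.62
eef_pos: [0.4947, -0.3446, 0.1408]
ee_rot: [0.0, 0.816, 0.578, -0.0]
force: [0.3, 0.5, -0.1]
width: 0.981
grasp_force: 0.0
```

Call:
send_rows --rotation '[[0,0,0.18],[0,0,0.36],[0,0,0.54],[0,0,0.72],[0,0,0.9],[0,0,1.08],[0,0,1.26],[0,0,1.412]]' --delta_pos '[[0,0,0],[0,0,0],[0,0,0],[0,0,0],[0,0,0],[0,0,0],[0,0,0],[0,0,0]]' --hand '[9,9,9,9,9,9,9,9]'

```text
t: 17.62
eef_pos: [0.4946, -0.3447, 0.1407]
ee_rot: [-0.0, 0.246, 0.969, -0.0]
force: [-0.7, -0.2, -0.2]
width: 0.98
grasp_force: 0.0
```

Run:
```python
from h import *
st=manip.read_state(); print(st["t"],st["eef_pos"].round(4),st["ee_rot"].round(4),st["joints"].round(2),(2*np.degrees(np.arctan2(st["ee_rot"][2],st["ee_rot"][1]))-90).round(2))
```

```text
17.625 [ 0.4946 -0.3447  0.1407] [-1.000e-04  2.459e-01  9.693e-01 -1.000e-04] [ 0.76  0.52 -0.25  1.77  0.16  0.88  1.51] 61.53
```

Call:
send_rows --rotation '[[0,0,0],[0,0,0],[0,0,0],[0,0,0],[0,0,0]]' --delta_pos '[[0,0,-4],[0,0,-8],[0,0,-10],[0,0,-11],[0,0,-11]]' --hand '[9,9,9,9,9]'

```text
t: 18.25
eef_pos: [0.4951, -0.3444, 0.0308]
ee_rot: [-0.0, 0.248, 0.969, 0.0]
force: [0.7, 0.2, 0.7]
width: 0.979
grasp_force: 0.0
```

Call:
send_rows --rotation '[[0,0,0],[0,0,0],[0,0,0],[0,0,0],[0,0,0],[0,0,0],[0,0,0]]' --delta_pos '[[0,0,0],[0,0,0],[0,0,0],[0,0,0],[0,0,0],[0,0,0],[0,0,0]]' --hand '[8,7,6,5,4.2,4.2,4.2]'

```text
t: 19.12
eef_pos: [0.495, -0.3443, 0.0309]
ee_rot: [0.0, 0.248, 0.969, 0.0]
force: [-0.4, 0.5, 1.5]
width: 0.498
grasp_force: 30.0
```

Call:
send_rows --rotation '[[0,0,0],[0,0,0],[0,0,0],[0,0,0],[0,0,0],[0,0,-0.05],[0,0,-0.12],[0,0,-0.2]]' --delta_pos '[[0,0,2],[0,0,6],[0,0,11],[0,0,16],[0,0,21],[1,3,24],[2,8,24],[3,13,24]]' --hand '[4.2,4.2,4.2,4.2,4.2,4.2,4.2,4.2]'

```text
t: 20.12
eef_pos: [0.5245, -0.2131, 0.2719]
ee_rot: [0.0, 0.345, 0.938, -0.0]
force: [0.4, 0.9, -4.7]
width: 0.501
grasp_force: 30.0
```

Run:
```python
from h import *
st=manip.read_state(); print(st["t"],st["eef_pos"].round(4),st["ee_rot"].round(4),st["joints"].round(2),(2*np.degrees(np.arctan2(st["ee_rot"][2],st["ee_rot"][1]))-90).round(2),st["torque"])
```

```text
20.125 [ 0.5245 -0.2131  0.2719] [ 4.000e-04  3.454e-01  9.385e-01 -0.000e+00] [ 0.58  0.31 -0.3   1.74  0.1   1.11  1.12] 49.59 [ 0.00909731 -0.06252348  0.07673418]
```

Call:
send_rows --rotation '[[0,0,-0.08],[0,0,-0.17],[0,0,-0.26],[0,0,-0.35],[0,0,-0.44],[0,0,-0.53],[0,0,-0.62],[0,0,-0.68]]' --delta_pos '[[0.5,6,0],[1,12,0],[1.5,18,0],[2,24,0],[2.5,30,0],[3,36,0],[3.5,41,0],[4,45,0]]' --hand '[4.2,4.2,4.2,4.2,4.2,4.2,4.2,4.2]'

```text
t: 21.12
eef_pos: [0.5638, 0.2381, 0.2713]
ee_rot: [-0.0, 0.637, 0.771, -0.0]
force: [0.1, -0.3, -3.1]
width: 0.496
grasp_force: 30.0
```

Call:
send_rows --rotation '[[0,0,0],[0,0,0],[0,0,0],[0,0,0],[0,0,0]]' --delta_pos '[[0,0.6,-2],[0,0.6,-6],[0,0.6,-8],[0,0.6,-9],[0,0.6,-9]]' --hand '[4.2,4.2,4.2,4.2,4.2]'

```text
t: 21.75
eef_pos: [0.5649, 0.2411, 0.1807]
ee_rot: [-0.0, 0.637, 0.77, -0.0]
force: [-0.8, 0.8, -4.9]
width: 0.497
grasp_force: 30.0
```

Run:
```python
from h import *
st,im,C=wshot("w7"); e=st["eef_pos"];yaw=2*np.arctan2(st["ee_rot"][2],st["ee_rot"][1])-np.pi/2
print(st["t"],e.round(4),st["ee_rot"].round(4),st["joints"].round(2),np.degrees(yaw).round(2),st["torque"])
a=im.copy(); z=np.zeros(2)
draw(a,C,box(.023,.1,.05),(e[0],e[1],yaw),(0,255,0),1,z,e[2]-.0309)
r=(.565,.2416,.1878); c,s=np.cos(r[2]),np.sin(r[2])
for y in(.07,-.07): draw(a,C,pillar(80),(r[0]-s*y,r[1]+c*y,r[2]),(0,0,255),1,z,.004)
cv2.imwrite("pics/v7.png",a)
```

```text
21.75 [0.5649 0.2411 0.1807] [-1.000e-04  6.375e-01  7.705e-01 -3.000e-04] [-0.16  0.5  -0.38  1.7   0.21  0.98 -0.43] 10.79 [-0.09665351  0.02402605 -0.03349652]
```

View pics/v7.png

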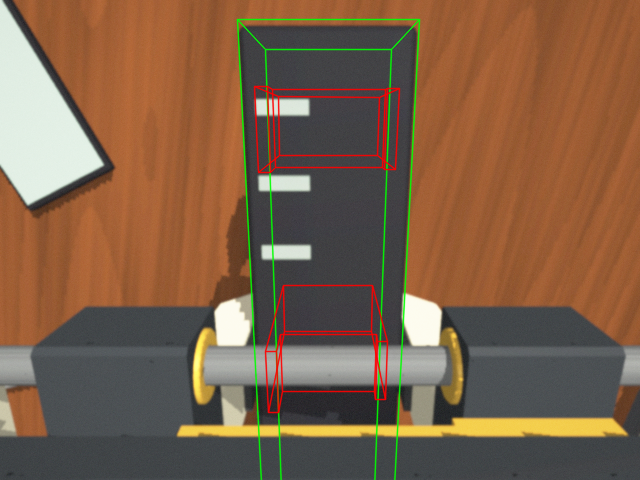

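The bridge is held above both cradles with its vents on the tall-lip side. Its far end is at row ~25 against a predicted 20, so it sits slightly toward -y in the grip. I'll quantify that.

Run:
```python
from h import *
d=np.load("pics/w7.npz"); C=(d["K"],d["E"]); im=cv2.imread("pics/w7.png"); e=manip.read_state()["eef_pos"]
print([(r,int(im[r,270:390,2].mean())) for r in range(14,36)])
for r in(60,150,250): print(r,[(c,int(im[r-1:r+2,c,2].mean())) for c in list(range(236,260,2))+list(range(398,424,2))])
for dy in(0,-.001,-.002):
    y=.1883; print(dy,proj(C,place([(0,.1+dy,.05)],e[0],e[1],y,e[2]-.0309)).round(1))
```

```text
[(14, 161), (15, 161), (16, 162), (17, 162), (18, 161), (19, 161), (20, 161), (21, 161), (22, 161), (23, 157), (24, 144), (25, 114), (26, 79), (27, 61), (28, 59), (29, 60), (30, 62), (31, 64), (32, 65), (33, 65), (34, 65), (35, 65)]
60 [(236, 162), (238, 154), (240, 80), (242, 49), (244, 59), (246, 62), (248, 66), (250, 64), (252, 66), (254, 63), (256, 63), (258, 64), (398, 66), (400, 66), (402, 66), (404, 67), (406, 66), (408, 68), (410, 64), (412, 59), (414, 63), (416, 143), (418, 163), (420, 155), (422, 150)]
150 [(236, 176), (238, 177), (240, 177), (242, 167), (244, 114), (246, 50), (248, 54), (250, 61), (252, 63), (254, 63), (256, 62), (258, 64), (398, 67), (400, 63), (402, 65), (404, 65), (406, 63), (408, 55), (410, 92), (412, 152), (414, 158), (416, 157), (418, 155), (420, 155), (422, 154)]
250 [(236, 100), (238, 102), (240, 101), (242, 100), (244, 97), (246, 94), (248, 88), (250, 55), (252, 47), (254, 57), (256, 61), (258, 63), (398, 61), (400, 66), (402, 58), (404, 65), (406, 141), (408, 165), (410, 169), (412, 167), (414, 167), (416, 166), (418, 165), (420, 165), (422, 165)]
0 [[331.1  17.2]]
-0.001 [[331.   21.6]]
-0.002 [[331.  26.]]
```

Call:
send_rows --rotation '[[0,0,0],[0,0,0],[0,0,0],[0,0,0],[0,0,0],[0,0,0],[0,0,0],[0,0,0]]' --delta_pos '[[0,0.2,0],[0,0.2,-2],[0,0.2,-4],[0,0.2,-5],[0,0.2,-5.6],[0,0.2,-6],[0,0.2,-6.2],[0,0.2,-6.2]]' --hand '[4.2,4.2,4.2,4.2,4.2,4.2,4.2,4.2]'

```text
t: 22.8
eef_pos: [0.5651, 0.2437, 0.119]
ee_rot: [0.0, 0.637, 0.771, 0.0]
force: [0.4, -0.4, -4.2]
width: 0.494
grasp_force: 30.0
```

Call:
send_rows --rotation '[[0,0,0],[0,0,0],[0,0,0],[0,0,0]]' --delta_pos '[[0,0,-0.1],[0,0,-0.2],[0,0,-0.25],[0,0,-0.25]]' --hand '[4.2,4.2,4.2,4.2]'

```text
t: 23.3
eef_pos: [0.5648, 0.2436, 0.1162]
ee_rot: [-0.0, 0.637, 0.771, -0.0]
force: [0.3, 0.0, -4.6]
width: 0.5
grasp_force: 30.0
```

Call:
send_rows --rotation '[[0,0,0],[0,0,0],[0,0,0],[0,0,0]]' --delta_pos '[[0,0,-0.05],[0,0,-0.1],[0,0,-0.15],[0,0,-0.15]]' --hand '[4.2,4.2,4.2,4.2]'

```text
t: 23.8
eef_pos: [0.5649, 0.2436, 0.1149]
ee_rot: [0.0, 0.637, 0.771, 0.0]
force: [-0.7, 0.7, -2.3]
width: 0.501
grasp_force: 30.0
```

Contact is starting (-4.6 → -2.3 N). I'll check before letting go.

Run:
```python
from h import *
st,im,C=wshot("w8"); e=st["eef_pos"]; r=(.565,.2416,.1878); o=np.zeros(2)
print([(q,int(im[q,270:390,2].mean())) for q in range(14,40,1)])
P=place([(0,.1,.05)],*r,.084); print("pred end row",proj(C,P))
print("left/right pred",proj(C,place([(-.023,.09,.05),(.023,.09,.05)],*r,.084)).round(1))
for q in(60,):print([(c,int(im[q-1:q+2,c,2].mean())) for c in list(range(230,262,2))+list(range(398,430,2))])
ims=[]
for n in("side","top"):
    a=manip.snapshot(n)[:,:,::-1].copy(); Cc=cam(n); cv2.imwrite(f"pics/{n}8.png",a)
    u=proj(Cc,[[.565,.24,.09]])[0].astype(int)-[50,45]; k=4
    b=cv2.resize(a[u[1]:u[1]+100,u[0]:u[0]+100],None,fx=k,fy=k,interpolation=cv2.INTER_CUBIC)
    draw(b,Cc,box(.023,.1,.05),r,(0,255,0),k,u,.084); ims.append(b)
cv2.imwrite("pics/v8.png",np.hstack(ims))
```

```text
[(14, 186), (15, 185), (16, 186), (17, 186), (18, 185), (19, 186), (20, 186), (21, 186), (22, 185), (23, 181), (24, 166), (25, 132), (26, 93), (27, 72), (28, 70), (29, 71), (30, 73), (31, 75), (32, 76), (33, 76), (34, 76), (35, 76), (36, 76), (37, 77), (38, 76), (39, 77)]
pred end row [[328.07118252  27.95433213]]
left/right pred [[239.5  70.1]
 [416.4  70.5]]
[(230, 198), (232, 179), (234, 151), (236, 155), (238, 144), (240, 76), (242, 56), (244, 66), (246, 76), (248, 75), (250, 74), (252, 76), (254, 74), (256, 76), (258, 76), (260, 77), (398, 81), (400, 80), (402, 80), (404, 80), (406, 79), (408, 79), (410, 74), (412, 68), (414, 71), (416, 141), (418, 160), (420, 171), (422, 196), (424, 195), (426, 193), (428, 191)]
```

Both ends are within 1 mm. I'll settle it a little further, release and rise straight up.

Call:
send_rows --rotation '[[0,0,0],[0,0,0],[0,0,0],[0,0,0],[0,0,0],[0,0,0],[0,0,0],[0,0,0]]' --delta_pos '[[0,0,-0.05],[0,0,-0.05],[0,0,-0.05],[0,0,-0.05],[0,0,-0.05],[0,0,-0.05],[0,0,-0.05],[0,0,-0.05]]' --hand '[4.2,4.2,4.7,5.2,5.8,6.4,7,7.5]'

```text
t: 24.95
eef_pos: [0.5649, 0.2436, 0.1142]
ee_rot: [-0.0, 0.637, 0.771, 0.0]
force: [-0.1, 0.6, -0.2]
width: 0.803
grasp_force: 0.0
```

Call:
send_rows --rotation '[[0,0,0],[0,0,0],[0,0,0],[0,0,0],[0,0,0],[0,0,0],[0,0,0],[0,0,0]]' --delta_pos '[[0,0,1],[0,0,4],[0,0,8],[0,0,13],[0,0,18],[-4,0,22],[-8,0,22],[-8,0,22]]' --hand '[8,8,8,8,8,8,8,8]'

```text
t: 25.95
eef_pos: [0.4823, 0.2446, 0.336]
ee_rot: [0.001, 0.636, 0.772, 0.001]
force: [0.8, -0.7, 0.3]
width: 0.87
grasp_force: 0.0
```

Run:
```python
from h import *
st,im,C=wshot("w9"); print(st["t"],st["eef_pos"].round(3)); r=(.565,.2416,.1878); c,s=np.cos(r[2]),np.sin(r[2])
a=manip.snapshot("side")[:,:,::-1].copy(); Cc=cam("side")
u=np.array([200,95]); k=4; b=cv2.resize(a[u[1]:u[1]+140,u[0]:u[0]+100],None,fx=k,fy=k,interpolation=cv2.INTER_CUBIC)
w=im.copy()
for D,cc,kk,uu in((b,Cc,k,u),(w,C,1,np.zeros(2))):
    draw(D,cc,box(.023,.1,.05),r,(0,255,0),kk,uu,.084)
    draw(D,cc,pillar(80),(r[0]+s*.07,r[1]-c*.07,r[2]),(0,0,255),kk,uu,.004)
w=cv2.resize(w,(400,300)); o=np.zeros((560,800,3),np.uint8); o[:,:400]=b; o[:300,400:]=w
cv2.imwrite("pics/v9.png",o); nets(C,["bridge","bridge_face"])
```

```text
25.95 [0.482 0.245 0.336]
bridge [0.5648 0.243  0.082 ] 0.64 [414. 223.]
bridge_face [0.5905 0.2462 0.1088] 0.62 [449. 232.]
```

View pics/v9.png

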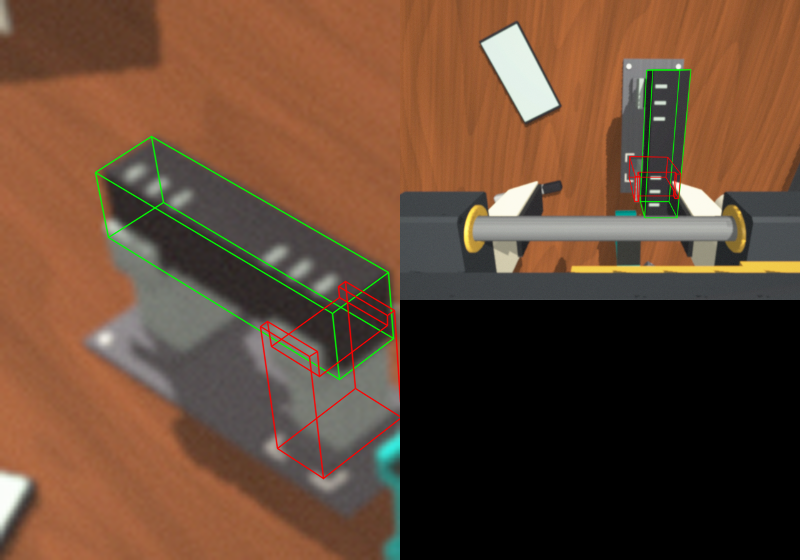

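The bridge lies level in both cradles on its predicted outline, with vents to the back. The red pillar overlay touches the marks at (275,447), so I'll check the pillar against the marks numerically.

Run:
```python
from h import *
a=manip.snapshot("side")[:,:,::-1].copy(); C=cam("side"); r=(.565,.2416,.1878); c,s=np.cos(r[2]),np.sin(r[2]); m=(r[0]+s*.07,r[1]-c*.07,r[2])
# mark corner outer points predicted
M=[(sx*.042,sy*.027,.004) for sx in(-1,1) for sy in(-1,1)]; print("marks pred",proj(C,place(M,*m)).round(1).tolist())
bw=(a.min(2)>125).astype(np.uint8); bw[:,:255]=0;bw[:,320:]=0;bw[:195]=0;bw[225:]=0
n,l,st,ce=cv2.connectedComponentsWithStats(bw)
for i in range(1,n):
    if st[i,4]>3: print("white",st[i].tolist(),ce[i].round(1))
cm=[(-.036,.021,.004),(-.036,-.021,.004)]; print("L-mark centres approx",proj(C,place(cm,*m)).round(1).tolist())
# fit pillar offset: gradient alignment of visible vertical back-face edges + foot (tall-lip face is towards robot/left)
g=cv2.GaussianBlur(a,(3,3),0).astype(float); G=sum(np.hypot(cv2.Sobel(g[...,i],-1,1,0),cv2.Sobel(g[...,i],-1,0,1)) for i in range(3))
S=[((-.035,.02,.0),(-.035,.02,.1)),((-.035,-.02,0),(-.035,-.02,.1)),((-.035,-.02,0),(.035,-.02,0)),((-.035,-.02,0),(-.035,.02,0)),((-.035,-.02,.1),(-.035,.02,.1)),((.035,-.02,0),(.035,-.02,.08))]
pts=np.concatenate([np.linspace(p,q,40) for p,q in S])
best=[]
for dx in np.arange(-8,8.1,1):
  for dy in np.arange(-8,8.1,1):
    for dw in(-6,-3,0,3,6):
      p=proj(C,place(pts,m[0]+(c*dx-s*dy)/1e3,m[1]+(s*dx+c*dy)/1e3,m[2]+np.radians(dw),.004)).astype(np.float32)
      best.append((cv2.remap(G,p[:,:1],p[:,1:],cv2.INTER_LINEAR).mean(),dx,dy,dw))
print(sorted(best)[-6:], [b for b in best if b[1:]==(0,0,0)])
```

```text
marks pred [[281.0, 217.6], [265.4, 207.4], [304.2, 199.1], [288.7, 189.6]]
white [298, 195, 14, 7, 48] [303.9 198.1]
white [267, 204, 4, 5, 13] [268.3 206.3]
white [278, 213, 8, 4, 17] [281.4 214.8]
L-mark centres approx [[268.8, 207.2], [280.9, 215.0]]
[(np.float64(266.2550711830715), np.float64(8.0), np.float64(-5.0), -3), (np.float64(266.7014486117628), np.float64(8.0), np.float64(-6.0), -3), (np.float64(266.84699315279414), np.float64(8.0), np.float64(-8.0), -6), (np.float64(267.8635310074166), np.float64(8.0), np.float64(-5.0), -6), (np.float64(269.7124487378677), np.float64(8.0), np.float64(-7.0), -6), (np.float64(269.94750541432757), np.float64(8.0), np.float64(-6.0), -6)] [(np.float64(203.55705851427183), np.float64(0.0), np.float64(0.0), 0)]
```

Run:
```python
from h import *
d=np.load("pics/w9.npz"); C=(d["K"],d["E"]); im=cv2.imread("pics/w9.png")
r=(.565,.2416,.1878); c,s=np.cos(r[2]),np.sin(r[2])
for nm,y in(("bolted",.07),("loose",-.07)):
    p=(r[0]-s*y,r[1]+c*y,r[2])
    for side,x0,x1,h in(("tall",-.035,-.029,.1),("low",.029,.035,.088)):
        print(nm,side,proj(C,place([(x0,.02,h),(x1,.02,h),(x1,-.02,h),(x0,-.02,h)],*p,.004)).round(1).tolist())
print("marks",proj(C,place([(-.042,.027,.004),(-.042,-.027,.004)],r[0]+s*.07,r[1]-c*.07,r[2])).round(1).tolist())
bw=(im.min(2)>(150)).astype(np.uint8); bw[:,:350]=0; bw[:,465:]=0; bw[:90]=0; bw[330:]=0
n,l,st,ce=cv2.connectedComponentsWithStats(bw)
for i in range(1,n):
    if st[i,4]>15: print(st[i].tolist(),ce[i].round(1))
nets(C,["pillar_b","pillar_b_back","mark"])
manip.snapshot("side"); nets(cam("side"),["pillar_b","pillar_b_back"],"side")
```

```text
bolted tall [[383.1, 124.7], [390.3, 124.7], [388.2, 173.3], [381.1, 173.3]]
bolted low [[456.1, 124.9], [463.1, 125.0], [458.9, 172.1], [452.1, 172.0]]
loose tall [[376.8, 282.8], [383.3, 282.8], [381.5, 322.4], [375.2, 322.4]]
loose low [[443.0, 278.5], [449.3, 278.5], [445.9, 317.1], [439.7, 317.1]]
marks [[361.1, 245.0], [359.9, 289.3]]
[361, 101, 10, 10, 82] [365.8 105.5]
[441, 101, 10, 10, 77] [445.4 105.8]
[382, 124, 8, 26, 138] [385.  134.8]
[409, 135, 18, 6, 106] [417.5 137.5]
[407, 162, 19, 6, 90] [415.9 164. ]
[406, 187, 18, 6, 94] [414.3 189.8]
[360, 245, 15, 14, 82] [364.7 249.1]
[359, 278, 14, 13, 72] [363.6 286.3]
[401, 282, 17, 5, 79] [408.6 284.1]
[436, 290, 29, 40, 619] [453.7 307.3]
[400, 304, 16, 5, 77] [407.4 306. ]
[399, 325, 16, 5, 76] [406.3 327.1]
pillar_b [0.5772 0.1747 0.001 ] 0.94 [396. 265.]
pillar_b_back [0.5485 0.1692 0.0881] 0.94 [380. 294.]
pillar_b_back [0.5675 0.01   0.0853] 0.87 [363. 431.]
pillar_b [0.5762 0.1747 0.0086] 0.98 [284. 202.]
pillar_b [ 0.5648 -0.1794 -0.0017] 0.94 [377. 299.]
pillar_b [ 0.5599  0.0377 -0.0009] 0.93 [312. 240.]
pillar_b [ 0.6306 -0.0671  0.0019] 0.71 [365. 251.]
pillar_b_back [ 0.3546 -0.0201  0.0848] 0.78 [246. 278.]
pillar_b_back [0.5458 0.1649 0.0942] 0.72 [273. 183.]
pillar_b_back [0.57   0.0135 0.0891] 0.68 [321. 217.]
```

Both cameras put the pillar at (0.577, 0.175) and its back lip at (0.5485, 0.169). I expected (0.578, 0.173) and (0.547, 0.167), and the yaw comes out near 11°. It is square in the marks, so I'll hand in.

```bash
python3 -c "
from station import manip
print(manip.hand_in())"
```

```text
the job is handed in; nothing more can be done
None
```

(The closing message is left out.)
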